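Hold the half-lapped rail in the sawing board

TASK

Get the half-lapped rail ready for sawing to length: lay it on the sawing board, notch still facing up, lapped end towards the stop block, and push it snugly into the corner so that it lies flat on the board, flush along the fence and with its lapped end against the stop block. Keep hold of it there with a steady diagonal push that presses it on the board, the fence and the stop block all at once; do not let go, the program finishes while holding it so. Leave the plain blank, the pencil, the tools and the glue bottle where they are.

Things in the scene. Friction and masses are not known exactly. Their poses are not given: they have to be found in the camera images.
- rail: the workpiece, a pale wooden rail 190 mm long, 40 mm wide, 45 mm tall, about 0.22 kg, planed wood that slides on the board, fence and stop with a friction coefficient of about 0.4, lying on the bench with one end half-lapped: over the last 45 mm at that end the upper 23 mm is cut away, leaving a tongue 22 mm thick at the bottom. Origin: centre of the underside (middle of the 190 mm length); x runs along the length towards the lapped end, y across the width, z up
- lap_end (a point): centre of the end face of the rail's tongue, 95 mm from the rail's origin along its x and 11 mm above its underside; axes as the rail's
- board: the sawing board, a plywood plate 220 mm (x) by 360 mm (y) and 18 mm thick, screwed to the bench, with a thin saw kerf across it. Origin: centre of its underside, at bench height; x points at right angles to the fence, towards it, y along the fence towards the end where the stop block is, z up
- fence: the fence, a dark hardwood strip with an aluminium track let into its top, fixed on the board parallel to the board's y: 360 mm long, 30 mm thick, its top 20 mm above the board's upper face (so lower than the rail). Origin: middle of the bottom edge of the face that the work bears on, 55 mm from the board's origin along the board's x and 18 mm above the bench; axes as the board's; the face looks to -x, the fence's thickness lies on +x
- stop: the stop block, a dark hardwood block 40 mm tall and 40 mm long along the fence, clamped on the fence by a black star knob (its top 64 mm above the board's upper face); it reaches 34 mm out from the fence face over the board. It does not move. Origin: the corner where the fence face, the board's upper face and the stop's working face meet; axes as the board's; the working face looks to -y (towards where the rail goes), the block lies on +y
- blank: a bystander: plain square-ended blank of the same pale wood, 150 x 40 x 45 mm, no lap, lying beside the rail. Origin: centre of its underside, x along its length
- pencil: a bystander: flat carpenter's pencil, about 170 mm long, 13 mm wide, 7 mm thick, lying on the sawing board near its front edge (the edge away from the fence). Origin: centre of its underside, x along it
- square: a bystander: try square, wooden stock 115 mm and steel blade 150 mm, lying flat on the bench, 18 mm high. Origin: under the middle of the stock
- tape: a bystander: grey tape measure, 72 x 66 x 36 mm. Origin: centre of its underside
- hammer: a bystander: claw hammer 330 mm long, lying on the bench
- glue: a bystander: upright glue bottle, 60 mm in diameter, 175 mm tall. Origin: centre of its underside
- saw: a bystander: pull saw about 575 mm long, lying on the bench at the back, 20 mm high. Origin: where handle and blade meet
There are look-alikes about, which are no part of the job. Leave any purple look-alike of the rail alone.

How it is judged:
By the outcome, as a careful person would: the job done as asked, in the order asked, and still so for the second after the job is handed in, while the arm keeps its last pose, push and grip.
It also fails if it takes over 54 s, if anything falls off the work surface, if the arm or the gripper's body presses on something with over 40 N, if the wrist force passes 120 N, or if a joint passes its speed limit or range.

ROBOT

A 6-joint arm with a two-finger parallel gripper is mounted at the origin on the work surface. World frame = base frame: x ahead of the robot, y to its left, z up, the work surface at z = 0. Lengths are in m, angles in rad, forces in N, time in s.
With the tool pointing down it reaches from about 0.35 to 0.975 m from the base axis. Payload 17.4 kg.
Tool frame: the origin (TCP) lies at the very end of the fingers, on their centre line; the grasp point (between the pads) lies 19 mm behind it; z points along the fingers, y is the direction in which the jaws open and shut (so a half turn about z gives the same grasp; the last joint's range is limited). The gripper opens to 85 mm and grips with 20 to 120 N. Pads are 22 mm wide; open, the fingers measure 114 mm over their backs; the gripper's body (76 mm by 85 mm) begins 54 mm behind the grasp point. The pads swing forward as they close: fully open they stand 13 mm farther back than shut.
Start: joints at [-1.238, 0.116, 1.442, -0, 1.584, -0.038], TCP at [0.245, -0.629, 0.231] pointing down, gripper open.
Joint ranges: [-2.83, 2.83], [-0.83, 2.19], [0.07, 2.5], [-1.14, 4.28], [0.01, 3], [-2.97, 2.97]. Speed limits (rad/s): [1.89, 1.89, 2.22, 3.14, 3.14, 3.14].

INTERFACE

Orientations are given as a 3x3 rotation matrix whose columns are the frame's x, y, z axes.
In Python, from plant import monitor, cams, hand_in gives the robot as it stands. The module is installed in compiled form; this text tells all that it offers.
- The arm moves only by the tool move_arm, never from a script. Its argument "deltas" is a list of rows, each a list of 5 numbers: the opening, from -1 (shut) to 1 (fully open), then the shift along the tool's x, y, z in m, then the turn about the tool's z in degrees. A call has 1 to 8 rows; each row shifts and turns the pose as measured when the row begins, along the tool's axes as they then stand; what a row does not reach is not made up. A row lasts 1/12 s, in which the tool goes at most 41.7 mm and 7.16 degrees, less where a joint would pass 70% of its speed; a pose out of reach is approached as far as the arm can. A call is refused whole if a number of a shift passes 0.0417 or a number of a turn 7.16, either way. A call with a gripper value outside its range is refused whole. The fingers move at their own pace and stop on an object; "newtons" is the grip in N (left out, the last holds). Time passes only in rows, so rows that do not move let the fingers close. It gives the time, the measured TCP pose, the force and the opening at its end, in the units of the state.
- monitor.sense(): the state, without advancing time (a new reading comes with each control period).
- cams.read_camera(name): name is "scene" or "top"; returns a dict with "color" (384x512x3 uint8, red, green, blue), "mtx" (3x3 intrinsics, pixels), "D" ([k1, k2, p1, p2, k3] as OpenCV has them; the pictures are not rectified), "rvec" (rotation vector, rad) and "tvec" (3), from world to camera coordinates, as OpenCV has them. Camera axes: x right, y down, z forward; pixel columns grow to the right and rows downward; lengths in m; the calibration is good to about 2 mm. A picture is of the moment at which its call begins. There is no depth.
- hand_in(): hands the job in, once; it reports no verdict.
Trained networks look in a picture, given as the dict that the camera call returned (one of the last four; its "shot" number tells which), for a name from the list of things; names that differ only in an ending like _2 or _b are one class to them, and where a whole thing is asked for, a point or a joint stands for the part that bears it (a point fixed in the world has none). Each returns a list of dicts, best first, with "score" (0 to 1); they miss things now and then, are a little off and sometimes report something else, mostly with a low value. They report only what shows in the picture. A call takes as long as a camera call. They do not tell look-alikes from the thing itself.
- cams.boxes_of(target, picture): "xy" ([column, row] in pixels, amid what is visible of it).
- cams.trace(target, picture): "pixels" (384x512 bool, what is visible of it) and "xy" ([column, row] in pixels, amid what is visible of it).
- cams.place_of(target, picture): "xy" ([column, row] in pixels: a listed point, or the origin of a listed thing).
The state is a dict: "clock": time; "joint_pos": joint angles; "joint_velocities": joint speeds; "joint_efforts": joint torques, N m; "ee_pos": TCP position; "tool_rot": TCP orientation; "wrist_force": force on the tool from outside, world axes, zero at the start; "moment": the same for the moment, N m; "gripper_width": finger opening in m.
Only numpy, scipy, OpenCV 4.12 (cv2) and the standard library are available. Lean on these libraries where they do the work, as an engineer would, in place of code of your own. Each camera call takes 0.05 s, during which the arm holds its last target.

## Working session

There is one attempt and no reset: what is moved stays moved. The work goes in short steps, Python scripts to look and compute and a tool call to move; the robot and the scene stay as the last step left them, time stands still between calls to the robot, and variables do not carry over. Pictures are saved under pics/ and viewed, and the job is handed in when it is done.

Besides the shell and the picture viewer there is one more tool, called after "Emit:" as name(argument=value, ...), one argument or row to a line, values as JSON. move_arm: Moves the arm, as the interface text tells. Its arguments: {"type":"object","properties":{"deltas":{"type":"array","items":{"type":"array","items":{"type":"number"}}},"newtons":{"type":"number"}},"required":["deltas"]}

```bash
mkdir -p pics; python3 - <<'E'
from plant import monitor, cams
import cv2,pickle
s=monitor.sense();print(s['clock'],s['ee_pos'],s['tool_rot'],s['gripper_width'])
P={}
for n in("scene","top"):
    p=cams.read_camera(n);P[n]=p
    cv2.imwrite(f"pics/{n}0.png",cv2.resize(p['color'][:,:,::-1],None,fx=1.5,fy=1.5))
    for t in("rail","lap_end","board","stop","fence","blank","pencil"):
        print(n,t,[(r['xy'],round(r['score'],2)) for r in cams.place_of(t,p)][:4])
pickle.dump(P,open('P0.pkl','wb'))
E
```

```text
0.0 [ 0.24450351 -0.62896044  0.23055752] [[ 9.32051037e-01  3.62326810e-01 -3.84021253e-04]
 [ 3.62327011e-01 -9.32050405e-01  1.08628098e-03]
 [ 3.56615570e-05 -1.15161059e-03 -9.99999336e-01]] 0.08544685101769374
scene rail [([172.3, 237.6], 0.85), ([124.1, 267.3], 0.66)]
scene lap_end [([191.0, 250.9], 0.97), ([89.6, 264.2], 0.95)]
scene board [([265.1, 180.5], 0.69), ([289.4, 171.0], 0.56)]
scene stop []
scene fence [([279.7, 177.0], 0.89), ([289.3, 169.5], 0.55)]
scene blank [([203.9, 216.6], 0.56)]
scene pencil [([251.1, 166.2], 0.45), ([286.2, 170.6], 0.23)]
top rail [([407.8, 258.5], 0.94), ([350.1, 246.6], 0.66)]
top lap_end [([356.5, 214.8], 0.9), ([279.0, 181.4], 0.65), ([429.5, 289.5], 0.62)]
top board [([351.4, 247.6], 0.62), ([201.3, 213.3], 0.61)]
top stop [([173.1, 200.9], 0.72)]
top fence [([197.9, 200.4], 0.83), ([353.7, 214.7], 0.45)]
top blank [([301.0, 238.8], 0.96)]
top pencil [([188.5, 246.2], 0.78)]
```

View pics/scene0.png

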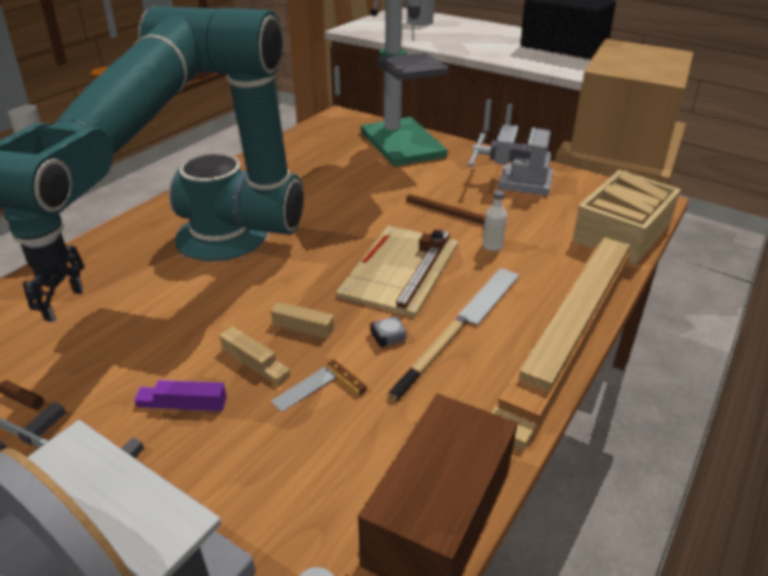

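View pics/top0.png

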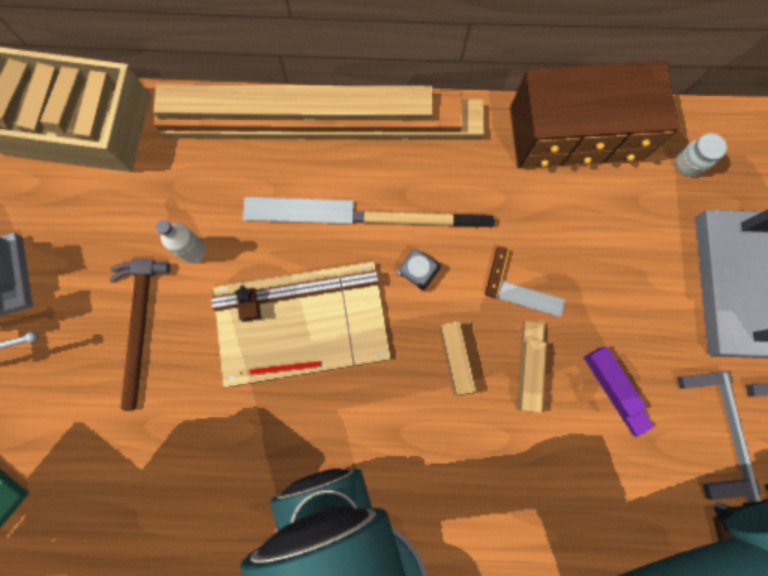

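The top view shows the pale rail at about (533,366) in the 1.5x picture, lap pointing up the picture. The blank is at (460,357), the purple look-alike at (620,390), the board at (302,325) and the stop at (250,303).

```bash
cat > h.py <<'E'
import numpy as np,cv2
def proj(p,X):
    return cv2.projectPoints(np.asarray(X,float).reshape(-1,1,3),p['rvec'],p['tvec'],p['mtx'],np.asarray(p['D'],float))[0].reshape(-1,2)
def back(p,uv,z):
    u=cv2.undistortPoints(np.asarray(uv,float).reshape(-1,1,2),p['mtx'],np.asarray(p['D'],float)).reshape(-1,2)
    R=cv2.Rodrigues(np.asarray(p['rvec'],float))[0];t=np.asarray(p['tvec'],float).ravel()
    c=-R.T@t;d=(R.T@np.c_[u,np.ones(len(u))].T).T
    return c+d*((z-c[2])/d[:,2])[:,None]
E
python3 - <<'E'
import pickle,cv2
from h import *
P=pickle.load(open('P0.pkl','rb'));p=P['top']
c=p['color'][:,:,::-1]
def crop(n,im,x0,y0,x1,y1,f): cv2.imwrite(f'pics/{n}.png',cv2.resize(im[y0:y1,x0:x1],None,fx=f,fy=f,interpolation=cv2.INTER_CUBIC))
crop('tb',c,135,165,270,265,5.9)
crop('tr',c,285,200,385,290,6.6)
print(back(p,[[356.5,214.8]],.011),back(p,[[350.1,246.6]],0),back(p,[[201.3,213.3]],0),back(p,[[173.1,200.9]],.018),back(p,[[301,238.8]],0))
s=P['scene']['color'][:,:,::-1];crop('sb',s,215,140,315,215,8);crop('sr',s,135,195,235,265,8)
E
```

```text
[[ 0.55705655 -0.36976523  0.011     ]] [[ 0.45339664 -0.34911953  0.        ]] [[0.5472729  0.14246862 0.        ]] [[0.58291809 0.23487775 0.018     ]] [[ 0.47343937 -0.18910961  0.        ]]
```

View pics/tb.png

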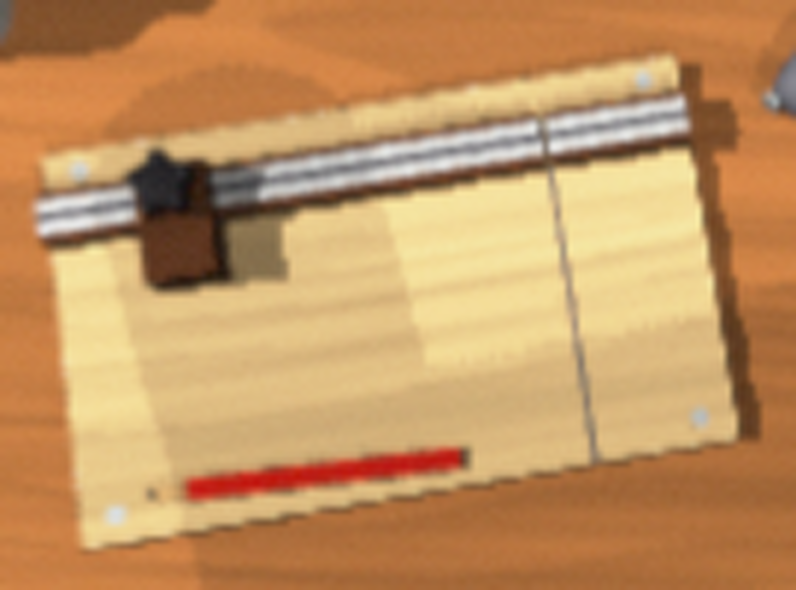

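View pics/tr.png

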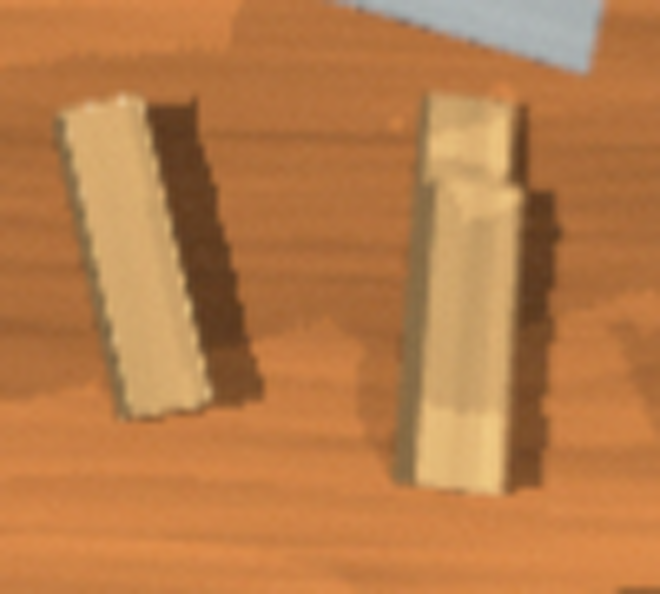

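View pics/sb.png

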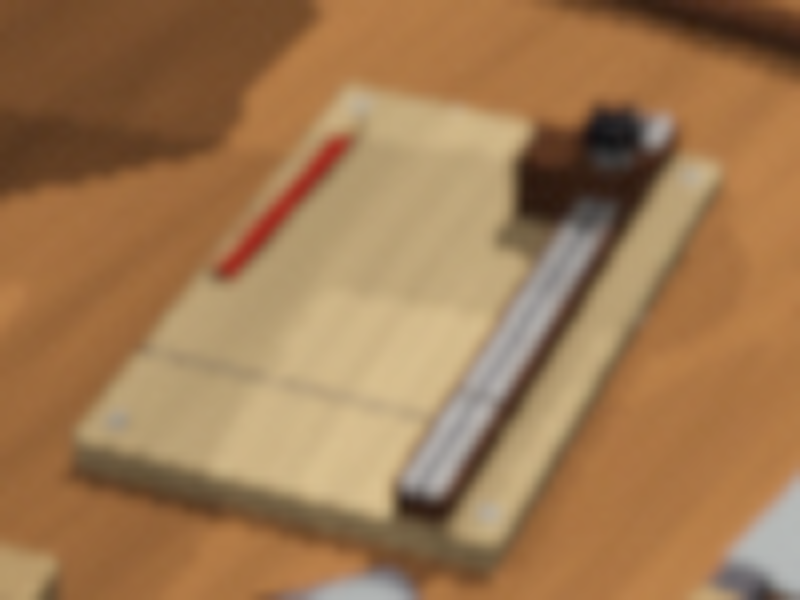

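```bash
cat > fit.py <<'E'
import pickle
from h import *
from scipy.optimize import least_squares
P=pickle.load(open('P0.pkl','rb'));p=P['top'];q=P['scene']
def px(a,f,x0,y0): return (np.array(a,float)+.5)/f-.5+[x0,y0]
def W(v,L):
    L=np.array(L,float);c,s=np.cos(v[2]),np.sin(v[2])
    return np.c_[v[0]+c*L[:,0]-s*L[:,1],v[1]+s*L[:,0]+c*L[:,1],L[:,2]]
def fit(obs,v0):
    f=lambda v:np.concatenate([(proj(cm,W(v,L))-uv).ravel() for cm,L,uv in obs])
    r=least_squares(f,v0,loss='soft_l1');return r.x,np.abs(f(r.x)).round(1)
b=[[.11,.18,.018],[.11,-.18,.018],[-.11,-.18,.018],[-.11,.18,.018]]
ob=[(p,b,px([[43,157],[677,57],[738,440],[82,548]],5.9,135,165))]
os_=[(q,b,px([[722,165],[487,562],[77,455],[350,88]],8,215,140))]
print('board top',fit(ob,[.55,.14,.15]));print('board scene',fit(os_,[.55,.14,.15]));B=fit(ob+os_,[.55,.14,.15])[0];print(B)
r=[[.05,.02,.045],[.05,-.02,.045],[-.095,-.02,.045],[-.095,.02,.045],[.095,.02,.022],[.095,-.02,.022]]
print('rail',fit([(p,r,px([[432,183],[523,187],[507,493],[412,488],[428,92],[518,95]],6.6,285,200))],[.45,-.36,0]))
# stop from base corner/top corner -> board coordinates
for uv,z in(((230,276),.018),((217,282),.058),((143,240),.058)):
    w=back(p,px([uv],5.9,135,165),z)[0];d=w[:2]-B[:2];c,s=np.cos(B[2]),np.sin(B[2]);print('stop in board',c*d[0]+s*d[1],-s*d[0]+c*d[1])
pc=back(p,px([[187,490],[467,458]],5.9,135,165),.02);d=(pc-[B[0],B[1],0])[:,:2];print('pencil',d@np.array([[c,-s],[s,c]]))
print('fence face', )
for uv in((57,245),(690,148)):
    w=back(p,px([uv],5.9,135,165),.018)[0];d=w[:2]-B[:2];print(c*d[0]+s*d[1],-s*d[0]+c*d[1])
E
python3 fit.py
```

```text
board top (array([0.53967511, 0.14308502, 0.19223477]), array([0.2, 0.3, 0. , 0.1, 0.4, 0.2, 0.1, 0.2]))
board scene (array([0.54662161, 0.13731329, 0.19620765]), array([0.2, 1.1, 1.2, 0.6, 1.1, 0.8, 0.3, 0.7]))
[0.54079493 0.1429066  0.1921398 ]
rail (array([ 0.46240194, -0.35634485, -0.08673079]), array([0.7, 0.9, 0.4, 0. , 0.5, 0.4, 0.9, 0.5, 0.3, 0. , 1. , 1. ]))
stop in board 0.024071648868741836 0.08470755847235946
stop in board 0.014478118771088122 0.08413701037161496
stop in board 0.0434635609933788 0.1206041846186062
pencil [[-0.08901942  0.12054566]
 [-0.09642607 -0.03123499]]
fence face
0.056700696201209766 0.1771157499518414
0.055135489774874515 -0.17856506769234667
```

View pics/sr.png

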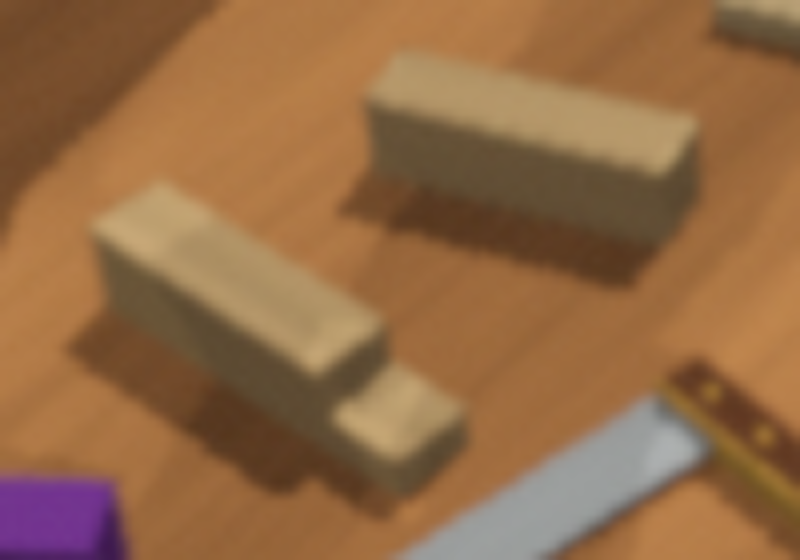

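```bash
cat > plan.py <<'E'
import sys,numpy as np
from plant import monitor
def plan(pos,yaw,n):
    s=monitor.sense();p=np.array(s['ee_pos']);R=np.array(s['tool_rot']);y0=np.arctan2(R[1,0],R[0,0])
    dy=(yaw-y0+np.pi/2)%np.pi-np.pi/2 if n>0 else (yaw-y0); n=abs(n)
    print('t',s['clock'],'pos',p.round(4),'yaw',round(y0,4),'Z',R[:,2].round(4),'F',np.round(s['wrist_force'],1),'M',np.round(s['moment'],2),'w',round(s['gripper_width'],4),'q',np.round(s['joint_pos'],2))
    d=(np.array(pos)-p)/n
    for i in range(n):
        y=y0+dy*i/n
        c,sn=np.cos(y),np.sin(y)
        print([round(c*d[0]+sn*d[1],4),round(sn*d[0]-c*d[1],4),round(-d[2],4),round(-np.degrees(dy)/n,2)])
if __name__=='__main__':
    a=list(map(float,sys.argv[1:]));plan(a[:3],a[3],int(a[4]))
E
python3 plan.py .452 -.355 .13 -.087 12
```

```text
t 0.8 pos [ 0.2446 -0.6291  0.2313] yaw 0.3708 Z [-0. -0. -1.] F [-0.1 -0.   0.3] M [-0.02 -0.01  0.02] w 0.0857 q [-1.24  0.12  1.44 -0.    1.58 -0.04]
[np.float64(0.0244), np.float64(-0.015), np.float64(0.0084), np.float64(2.19)]
[np.float64(0.0238), np.float64(-0.0159), np.float64(0.0084), np.float64(2.19)]
[np.float64(0.0232), np.float64(-0.0168), np.float64(0.0084), np.float64(2.19)]
[np.float64(0.0225), np.float64(-0.0177), np.float64(0.0084), np.float64(2.19)]
[np.float64(0.0218), np.float64(-0.0186), np.float64(0.0084), np.float64(2.19)]
[np.float64(0.0211), np.float64(-0.0194), np.float64(0.0084), np.float64(2.19)]
[np.float64(0.0203), np.float64(-0.0202), np.float64(0.0084), np.float64(2.19)]
[np.float64(0.0196), np.float64(-0.0209), np.float64(0.0084), np.float64(2.19)]
[np.float64(0.0187), np.float64(-0.0217), np.float64(0.0084), np.float64(2.19)]
[np.float64(0.0179), np.float64(-0.0224), np.float64(0.0084), np.float64(2.19)]
[np.float64(0.017), np.float64(-0.023), np.float64(0.0084), np.float64(2.19)]
[np.float64(0.0161), np.float64(-0.0237), np.float64(0.0084), np.float64(2.19)]
```

Emit:
move_arm(
  deltas=[
    [1,0.0244,-0.015,0.0084,2.2],
    [1,0.0238,-0.016,0.0084,2.2],
    [1,0.0232,-0.017,0.0084,2.2],
    [1,0.0225,-0.0178,0.0084,2.2],
    [1,0.0218,-0.0186,0.0084,2.2],
    [1,0.0211,-0.0194,0.0084,2.2],
    [1,0.02,-0.02,0.0084,2.2],
    [1,0.0196,-0.021,0.0084,2.2],
  ],
  newtons=60,
)

```text
clock: 1.47
ee_pos: [0.3854, -0.4438, 0.1625]
tool_rot: [[0.999, 0.044, 0.001], [0.044, -0.999, -0.004], [0.001, 0.004, -1.0]]
wrist_force: [1.0, 0.6, -0.6]
gripper_width: 0.0852
```

```bash
python3 plan.py .452 -.355 .13 -.087 8
```

```text
t 1.4667 pos [ 0.3854 -0.4438  0.1625] yaw 0.0438 Z [ 8.0e-04 -3.8e-03 -1.0e+00] F [ 1.   0.6 -0.6] M [ 0.   -0.04 -0.03] w 0.0852 q [-0.9  -0.05  1.72 -0.    1.46  0.63]
[np.float64(0.0088), np.float64(-0.0107), np.float64(0.0041), np.float64(0.94)]
[np.float64(0.0086), np.float64(-0.0109), np.float64(0.0041), np.float64(0.94)]
[np.float64(0.0084), np.float64(-0.011), np.float64(0.0041), np.float64(0.94)]
[np.float64(0.0083), np.float64(-0.0111), np.float64(0.0041), np.float64(0.94)]
[np.float64(0.0081), np.float64(-0.0113), np.float64(0.0041), np.float64(0.94)]
[np.float64(0.0079), np.float64(-0.0114), np.float64(0.0041), np.float64(0.94)]
[np.float64(0.0077), np.float64(-0.0115), np.float64(0.0041), np.float64(0.94)]
[np.float64(0.0075), np.float64(-0.0117), np.float64(0.0041), np.float64(0.94)]
```

Emit:
move_arm(
  deltas=[
    [1,0.0088,-0.0107,0.004,0.95],
    [1,0.0086,-0.011,0.004,0.95],
    [1,0.0084,-0.011,0.004,0.95],
    [1,0.0083,-0.011,0.004,0.95],
    [1,0.008,-0.0113,0.004,0.95],
    [1,0.008,-0.0114,0.004,0.95],
    [1,0.0077,-0.0115,0.004,0.95],
    [1,0.0075,-0.0117,0.004,0.9],
  ],
)

```text
clock: 2.13
ee_pos: [0.457, -0.3473, 0.1284]
tool_rot: [[0.996, -0.093, 0.002], [-0.093, -0.996, -0.004], [0.002, 0.003, -1.0]]
wrist_force: [-0.3, 0.5, 0.3]
gripper_width: 0.0855
```

```bash
python3 plan.py .452 -.355 .024 -.087 4
python3 - <<'E'
from plant import cams
import cv2
im=[]
for n in("scene","top"):
    p=cams.read_camera(n);c=p['color'][:,:,::-1]
    c=c[170:270,120:240] if n=='scene' else c[180:280,320:440]
    im.append(cv2.resize(c,(396,330),interpolation=cv2.INTER_CUBIC))
cv2.imwrite('pics/g1.png',cv2.hconcat(im))
E
```

```text
t 2.1333 pos [ 0.457  -0.3473  0.1284] yaw -0.0934 Z [ 0.0016 -0.0035 -1.    ] F [-0.3  0.5  0.3] M [ 0.01  0.03 -0.  ] w 0.0855 q [-0.69 -0.06  1.79 -0.    1.41  0.97]
[np.float64(-0.0011), np.float64(0.002), np.float64(0.0261), np.float64(-0.09)]
[np.float64(-0.0011), np.float64(0.002), np.float64(0.0261), np.float64(-0.09)]
[np.float64(-0.0011), np.float64(0.002), np.float64(0.0261), np.float64(-0.09)]
[np.float64(-0.0011), np.float64(0.002), np.float64(0.0261), np.float64(-0.09)]
```

View pics/g1.png

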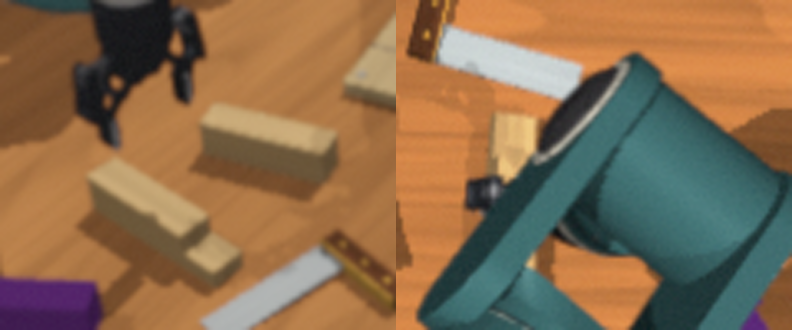

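The scene view shows the open fingers straddling the rail and clear of the blank, so I'm descending.

Emit:
move_arm(
  deltas=[
    [1,-0.001,0.002,0.02,0],
    [1,-0.001,0.002,0.02,0],
    [1,-0.001,0.002,0.02,0],
    [1,-0.001,0.002,0.015,0],
    [1,0,0,0,0],
  ],
)

```text
clock: 2.65
ee_pos: [0.4526, -0.3569, 0.0531]
tool_rot: [[0.996, -0.087, 0.004], [-0.087, -0.996, -0.006], [0.005, 0.006, -1.0]]
wrist_force: [-0.6, 0.1, -0.9]
gripper_width: 0.0856
```

```bash
python3 plan.py .452 -.355 .023 -.087 3
python3 - <<'E'
from plant import cams
import cv2
im=[]
for n in("scene",):
    p=cams.read_camera(n);c=p['color'][:,:,::-1]
    c=c[170:270,120:240] if n=='scene' else c[180:280,320:440]
    im.append(cv2.resize(c,(720,600),interpolation=cv2.INTER_CUBIC))
cv2.imwrite('pics/g2.png',cv2.hconcat(im))
E
```

```text
t 2.65 pos [ 0.4526 -0.3569  0.0531] yaw -0.0871 Z [ 0.0042 -0.0064 -1.    ] F [-0.6  0.1 -0.9] M [ 0.08  0.03 -0.05] w 0.0856 q [-0.71  0.    1.85 -0.    1.27  0.95]
[np.float64(-0.0002), np.float64(-0.0006), np.float64(0.01), np.float64(-0.0)]
[np.float64(-0.0002), np.float64(-0.0006), np.float64(0.01), np.float64(-0.0)]
[np.float64(-0.0002), np.float64(-0.0006), np.float64(0.01), np.float64(-0.0)]
```

View pics/g2.png

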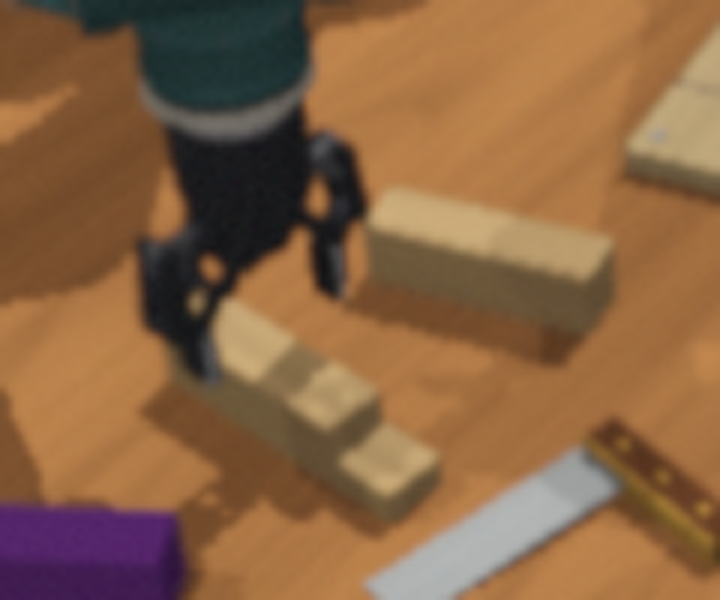

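Emit:
move_arm(
  deltas=[
    [1,0,0,0.01,0],
    [1,0,0,0.01,0],
    [1,0,0,0.009,0],
    [1,0,0,0,0],
  ],
)

```text
clock: 3.03
ee_pos: [0.4541, -0.359, 0.0268]
tool_rot: [[0.996, -0.087, 0.008], [-0.087, -0.996, -0.01], [0.009, 0.009, -1.0]]
wrist_force: [-0.1, 0.0, -1.4]
gripper_width: 0.0852
```

```bash
python3 plan.py .452 -.355 .023 -.087 1
python3 - <<'E'
from plant import cams
import cv2
im=[]
for n in("scene",):
    p=cams.read_camera(n);c=p['color'][:,:,::-1]
    c=c[170:270,120:240] if n=='scene' else c[180:280,320:440]
    im.append(cv2.resize(c,(720,600),interpolation=cv2.INTER_CUBIC))
cv2.imwrite('pics/g3.png',cv2.hconcat(im))
E
```

```text
t 3.0333 pos [ 0.4541 -0.359   0.0268] yaw -0.0872 Z [ 0.0084 -0.0102 -0.9999] F [-0.1  0.  -1.4] M [ 0.05 -0.01  0.05] w 0.0852 q [-0.71  0.03  1.87 -0.    1.22  0.95]
[np.float64(-0.0024), np.float64(-0.0038), np.float64(0.0038), np.float64(-0.01)]
```

View pics/g3.png

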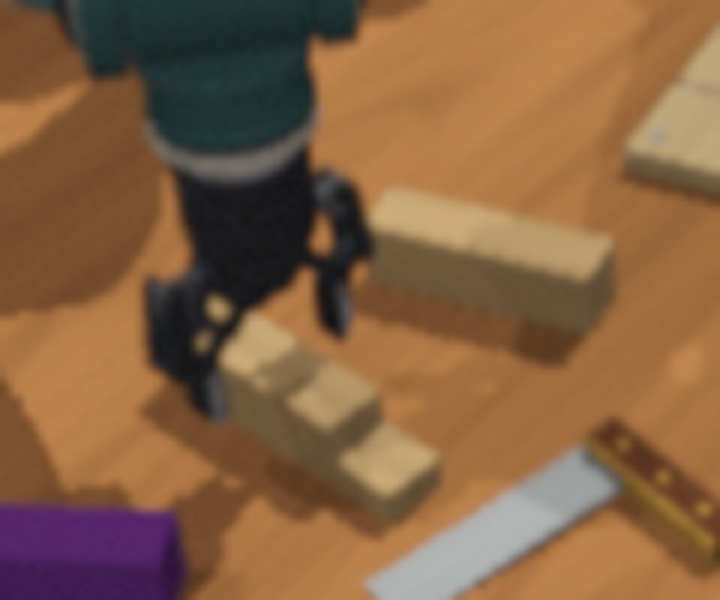

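Emit:
move_arm(
  deltas=[
    [1,0,0,0,0],
    [1,0,0,0,0],
    [1,0,0,0,0],
    [1,0,0,0,0],
  ],
)

```text
clock: 3.42
ee_pos: [0.4549, -0.3595, 0.0291]
tool_rot: [[0.996, -0.087, 0.01], [-0.087, -0.996, -0.012], [0.011, 0.011, -1.0]]
wrist_force: [0.3, 0.3, -0.2]
gripper_width: 0.0854
```

```bash
python3 plan.py .452 -.355 .023 -.087 1
```

```text
t 3.4167 pos [ 0.4549 -0.3595  0.0291] yaw -0.0868 Z [ 0.0101 -0.0116 -0.9999] F [ 0.3  0.3 -0.2] M [-0.02 -0.06  0.03] w 0.0854 q [-0.71  0.03  1.87 -0.    1.22  0.95]
[np.float64(-0.0033), np.float64(-0.0043), np.float64(0.0061), np.float64(0.01)]
```

Emit:
move_arm(
  deltas=[
    [1,-0.0035,-0.0045,0.0065,0],
    [1,0,0,0,0],
  ],
)

```text
clock: 3.58
ee_pos: [0.452, -0.3547, 0.0226]
tool_rot: [[0.996, -0.087, 0.011], [-0.087, -0.996, -0.012], [0.012, 0.011, -1.0]]
wrist_force: [-0.6, 0.8, -1.0]
gripper_width: 0.0854
```

```bash
python3 plan.py .452 -.355 .023 -.087 1
```

```text
t 3.5833 pos [ 0.452  -0.3547  0.0226] yaw -0.0868 Z [ 0.0109 -0.0123 -0.9999] F [-0.6  0.8 -1. ] M [ 0.05 -0.02  0.01] w 0.0854 q [-0.71  0.03  1.89 -0.    1.21  0.95]
[np.float64(0.0001), np.float64(0.0003), np.float64(-0.0004), np.float64(0.01)]
```

Emit:
move_arm(
  deltas=[
    [-1,0,0,0.0004,0],
    [-1,0,0,0.0004,0],
    [-1,0,0,0.0004,0],
    [-1,0,0,0.0004,0],
  ],
  newtons=60,
)

```text
clock: 3.92
ee_pos: [0.4518, -0.3543, 0.0208]
tool_rot: [[0.996, -0.087, 0.011], [-0.086, -0.996, -0.012], [0.012, 0.011, -1.0]]
wrist_force: [-6.4, 3.0, 47.3]
gripper_width: 0.0392
```

```bash
python3 plan.py .452 -.355 .023 -.087 1
```

```text
t 3.9167 pos [ 0.4518 -0.3543  0.0208] yaw -0.0866 Z [ 0.011  -0.0123 -0.9999] F [-6.4  3.  47.3] M [ 0.64  0.77 -0.38] w 0.0392 q [-0.71  0.03  1.89 -0.    1.21  0.95]
[np.float64(0.0002), np.float64(0.0007), np.float64(-0.0022), np.float64(0.02)]
```

Emit:
move_arm(
  deltas=[
    [-1,0,0,-0.002,0],
    [-1,0,0,-0.01,0],
    [-1,0,0,-0.02,0],
    [-1,0,0,-0.03,0],
    [-1,0,0,-0.035,0],
    [-1,0,0,-0.03,0],
  ],
)

```text
clock: 4.42
ee_pos: [0.4473, -0.3502, 0.146]
tool_rot: [[0.996, -0.087, -0.0], [-0.087, -0.996, -0.003], [0.0, 0.003, -1.0]]
wrist_force: [0.9, -0.3, -2.3]
gripper_width: 0.039
```

```bash
python3 - <<'E'
from plant import cams
import cv2
im=[]
for n in("scene",):
    p=cams.read_camera(n);c=p['color'][:,:,::-1]
    c=c[150:270,110:250] if n=='scene' else c[180:280,320:440]
    im.append(cv2.resize(c,(700,600),interpolation=cv2.INTER_CUBIC))
cv2.imwrite('pics/g4.png',cv2.hconcat(im))
E
python3 plan.py .560 .105 .155 1.763 -16
```

```text
t 4.4667 pos [ 0.4488 -0.3515  0.1527] yaw -0.0867 Z [ 0.0056 -0.0077 -1.    ] F [ 1.9 -1.4  6. ] M [-0.04 -0.16  0.02] w 0.0391 q [-0.71 -0.09  1.77 -0.    1.44  0.95]
[np.float64(0.0045), np.float64(-0.029), np.float64(-0.0001), np.float64(-6.62)]
[np.float64(0.0078), np.float64(-0.0283), np.float64(-0.0001), np.float64(-6.62)]
[np.float64(0.011), np.float64(-0.0272), np.float64(-0.0001), np.float64(-6.62)]
[np.float64(0.0141), np.float64(-0.0258), np.float64(-0.0001), np.float64(-6.62)]
[np.float64(0.0169), np.float64(-0.024), np.float64(-0.0001), np.float64(-6.62)]
[np.float64(0.0196), np.float64(-0.0219), np.float64(-0.0001), np.float64(-6.62)]
[np.float64(0.022), np.float64(-0.0195), np.float64(-0.0001), np.float64(-6.62)]
[np.float64(0.0241), np.float64(-0.0168), np.float64(-0.0001), np.float64(-6.62)]
[np.float64(0.0259), np.float64(-0.0139), np.float64(-0.0001), np.float64(-6.62)]
[np.float64(0.0273), np.float64(-0.0108), np.float64(-0.0001), np.float64(-6.62)]
[np.float64(0.0284), np.float64(-0.0076), np.float64(-0.0001), np.float64(-6.62)]
[np.float64(0.029), np.float64(-0.0043), np.float64(-0.0001), np.float64(-6.62)]
[np.float64(0.0293), np.float64(-0.0009), np.float64(-0.0001), np.float64(-6.62)]
[np.float64(0.0293), np.float64(0.0025), np.float64(-0.0001), np.float64(-6.62)]
[np.float64(0.0288), np.float64(0.0058), np.float64(-0.0001), np.float64(-6.62)]
[np.float64(0.0279), np.float64(0.0091), np.float64(-0.0001), np.float64(-6.62)]
```

View pics/g4.png

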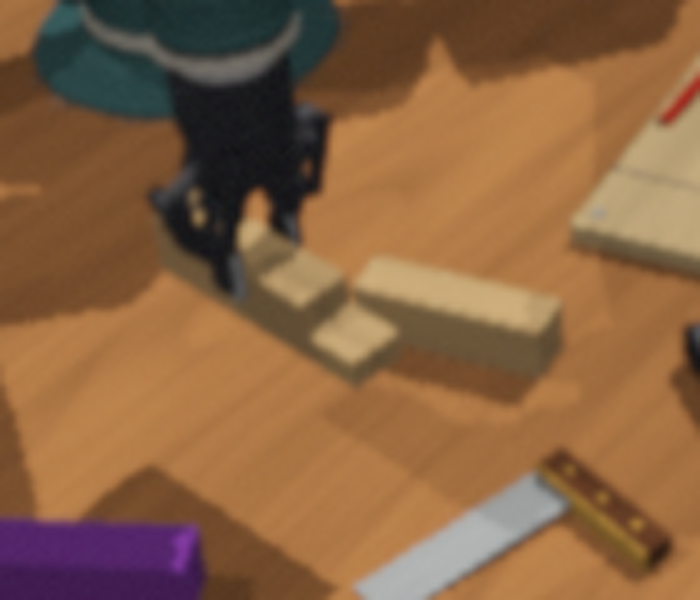

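Emit:
move_arm(
  deltas=[
    [-1,0.0045,-0.029,0,-6.6],
    [-1,0.008,-0.028,0,-6.6],
    [-1,0.011,-0.027,0,-6.6],
    [-1,0.014,-0.026,0,-6.6],
    [-1,0.017,-0.024,0,-6.6],
    [-1,0.0195,-0.022,0,-6.6],
    [-1,0.022,-0.0195,0,-6.6],
    [-1,0.024,-0.017,0,-6.6],
  ],
)

```text
clock: 5.13
ee_pos: [0.5031, -0.1191, 0.1592]
tool_rot: [[0.649, 0.761, 0.013], [0.761, -0.649, -0.014], [-0.002, 0.019, -1.0]]
wrist_force: [0.6, 0.1, -2.3]
gripper_width: 0.039
```

```bash
python3 plan.py .562 .100 .145 1.763 -10
```

```text
t 5.1333 pos [ 0.5031 -0.1191  0.1592] yaw 0.8647 Z [ 0.0132 -0.0142 -0.9998] F [ 0.6  0.1 -2.3] M [-0.01 -0.03 -0.04] w 0.039 q [-0.28 -0.22  1.88 -0.01  1.46  0.43]
[np.float64(0.0205), np.float64(-0.0097), np.float64(0.0014), np.float64(-5.15)]
[np.float64(0.0213), np.float64(-0.0079), np.float64(0.0014), np.float64(-5.15)]
[np.float64(0.0219), np.float64(-0.0059), np.float64(0.0014), np.float64(-5.15)]
[np.float64(0.0223), np.float64(-0.0039), np.float64(0.0014), np.float64(-5.15)]
[np.float64(0.0226), np.float64(-0.0019), np.float64(0.0014), np.float64(-5.15)]
[np.float64(0.0227), np.float64(0.0001), np.float64(0.0014), np.float64(-5.15)]
[np.float64(0.0226), np.float64(0.0022), np.float64(0.0014), np.float64(-5.15)]
[np.float64(0.0223), np.float64(0.0042), np.float64(0.0014), np.float64(-5.15)]
[np.float64(0.0218), np.float64(0.0062), np.float64(0.0014), np.float64(-5.15)]
[np.float64(0.0212), np.float64(0.0081), np.float64(0.0014), np.float64(-5.15)]
```

Emit:
move_arm(
  deltas=[
    [-1,0.0205,-0.01,0.0015,-5.2],
    [-1,0.0213,-0.008,0.0015,-5.2],
    [-1,0.022,-0.006,0.0015,-5.2],
    [-1,0.0223,-0.004,0.0015,-5.2],
    [-1,0.0226,-0.002,0.0015,-5.2],
    [-1,0.0227,0,0.0015,-5.2],
    [-1,0.0226,0.002,0.0015,-5.2],
    [-1,0.0223,0.004,0.0015,-5.2],
  ],
)

```text
clock: 5.8
ee_pos: [0.5457, 0.0686, 0.1488]
tool_rot: [[-0.061, 0.998, 0.016], [0.998, 0.062, -0.014], [-0.015, 0.015, -1.0]]
wrist_force: [-0.2, 0.3, -2.3]
gripper_width: 0.0391
```

```bash
python3 plan.py .562 .100 .120 1.763 -4
```

```text
t 5.8 pos [0.5457 0.0686 0.1488] yaw 1.6321 Z [ 0.0164 -0.0142 -0.9998] F [-0.2  0.3 -2.3] M [0.01 0.01 0.01] w 0.0391 q [ 0.09 -0.13  1.82 -0.02  1.44  0.03]
[np.float64(0.0076), np.float64(0.0046), np.float64(0.0072), np.float64(-1.87)]
[np.float64(0.0074), np.float64(0.0048), np.float64(0.0072), np.float64(-1.87)]
[np.float64(0.0073), np.float64(0.005), np.float64(0.0072), np.float64(-1.87)]
[np.float64(0.0071), np.float64(0.0053), np.float64(0.0072), np.float64(-1.87)]
```

Emit:
move_arm(
  deltas=[
    [-1,0.0076,0.0046,0.007,-1.9],
    [-1,0.0075,0.005,0.007,-1.9],
    [-1,0.0073,0.005,0.007,-1.9],
    [-1,0.007,0.0053,0.007,-1.9],
    [-1,0,0,0,0],
  ],
)

```text
clock: 6.22
ee_pos: [0.5637, 0.1042, 0.1184]
tool_rot: [[-0.208, 0.978, 0.016], [0.978, 0.208, -0.014], [-0.017, 0.013, -1.0]]
wrist_force: [-0.3, 0.0, -3.5]
gripper_width: 0.0391
```

```bash
python3 - <<'E'
from plant import cams
import cv2
im=[]
for n in("scene","top"):
    p=cams.read_camera(n);c=p['color'][:,:,::-1]
    c=c[100:220,190:330] if n=='scene' else c[150:270,130:270]
    im.append(cv2.resize(c,(399,342),interpolation=cv2.INTER_CUBIC))
cv2.imwrite('pics/g5.png',cv2.hconcat(im))
E
python3 plan.py .562 .100 .06 1.763 -4
```

```text
t 6.3167 pos [0.5636 0.1034 0.1198] yaw 1.7769 Z [ 0.017  -0.0142 -0.9998] F [-1.1  0.4 -2.4] M [ 0.05 -0.02  0.  ] w 0.039 q [ 0.15 -0.06  1.81 -0.02  1.38 -0.06]
[np.float64(-0.0007), np.float64(-0.0006), np.float64(0.0149), np.float64(0.2)]
[np.float64(-0.0007), np.float64(-0.0005), np.float64(0.0149), np.float64(0.2)]
[np.float64(-0.0007), np.float64(-0.0005), np.float64(0.0149), np.float64(0.2)]
[np.float64(-0.0007), np.float64(-0.0005), np.float64(0.0149), np.float64(0.2)]
```

View pics/g5.png

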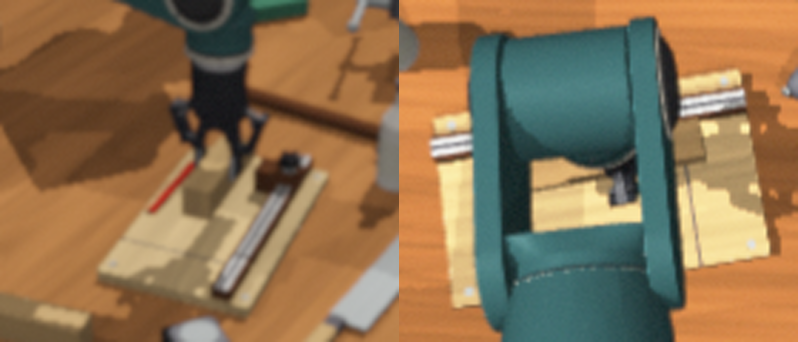

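Emit:
move_arm(
  deltas=[
    [-1,0,0,0.02,0.4],
    [-1,-0.001,0,0.02,0.4],
    [-1,-0.001,0,0.02,0],
    [-1,-0.001,0,0.012,0],
    [-1,0,0,0,0],
  ],
)

```text
clock: 6.73
ee_pos: [0.5669, 0.0962, 0.0486]
tool_rot: [[-0.183, 0.983, 0.022], [0.983, 0.183, -0.014], [-0.018, 0.019, -1.0]]
wrist_force: [0.4, 0.6, -3.0]
gripper_width: 0.0389
```

```bash
python3 - <<'E'
from plant import cams
import cv2
im=[]
for n in("scene",):
    p=cams.read_camera(n);c=p['color'][:,:,::-1]
    c=c[120:210,210:315] if n=='scene' else c[150:270,130:270]
    im.append(cv2.resize(c,(700,600),interpolation=cv2.INTER_CUBIC))
cv2.imwrite('pics/g6.png',cv2.hconcat(im))
E
python3 plan.py .562 .100 .038 1.763 -2
```

```text
t 6.7833 pos [0.5672 0.0963 0.0499] yaw 1.7545 Z [ 0.0229 -0.0142 -0.9996] F [-0.2 -0.3 -3.1] M [0.02 0.05 0.03] w 0.0388 q [ 0.13 -0.    1.87 -0.02  1.26 -0.05]
[np.float64(0.0023), np.float64(-0.0022), np.float64(0.0059), np.float64(-0.24)]
[np.float64(0.0023), np.float64(-0.0022), np.float64(0.0059), np.float64(-0.24)]
```

View pics/g6.png

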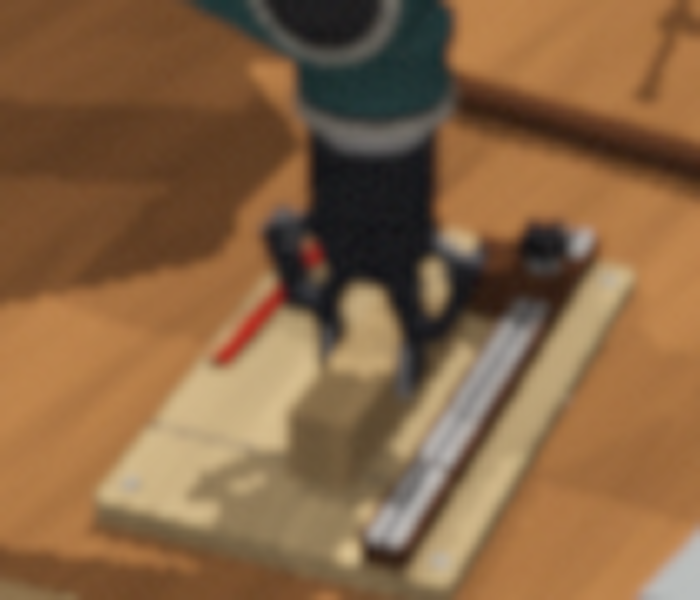

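Scene view: the rail hovers just above the board, clear of the fence and stop, with the pencil untouched. Next I lower it to contact.

Emit:
move_arm(
  deltas=[
    [-1,0.001,-0.002,0.006,0],
    [-1,0.001,-0.001,0.005,0],
  ],
)

```text
clock: 6.95
ee_pos: [0.5654, 0.0972, 0.0412]
tool_rot: [[-0.181, 0.983, 0.026], [0.983, 0.182, -0.014], [-0.018, 0.023, -1.0]]
wrist_force: [-0.1, -1.5, 3.2]
gripper_width: 0.0392
```

```bash
python3 plan.py .562 .100 .038 1.763 -1
```

```text
t 6.95 pos [0.5654 0.0972 0.0412] yaw 1.7531 Z [ 0.0263 -0.0138 -0.9996] F [-0.1 -1.5  3.2] M [0.18 0.16 0.07] w 0.0392 q [ 0.13  0.    1.88 -0.02  1.24 -0.04]
[np.float64(0.0033), np.float64(-0.0029), np.float64(0.0032), np.float64(-0.56)]
```

Emit:
move_arm(
  deltas=[
    [-1,0.006,0.004,0.001,-0.3],
    [-1,0.007,0.005,0.001,-0.2],
    [-1,0.006,0.004,0.001,0],
  ],
)

```text
clock: 7.2
ee_pos: [0.5761, 0.1192, 0.0404]
tool_rot: [[-0.189, 0.981, 0.03], [0.982, 0.19, -0.013], [-0.019, 0.027, -0.999]]
wrist_force: [-0.9, -2.2, 2.9]
gripper_width: 0.0391
```

```bash
python3 plan.py .579 .1295 .040 1.763 -1
```

```text
t 7.2 pos [0.5761 0.1192 0.0404] yaw 1.7612 Z [ 0.0298 -0.0135 -0.9995] F [-0.9 -2.2  2.9] M [0.15 0.28 0.14] w 0.0391 q [ 0.17  0.03  1.85 -0.02  1.23 -0.01]
[np.float64(0.0096), np.float64(0.0048), np.float64(0.0004), np.float64(-0.1)]
```

Emit:
move_arm(
  deltas=[
    [-1,0.004,0.002,0.002,0],
    [-1,0.002,0.002,0.002,0],
  ],
)

```text
clock: 7.37
ee_pos: [0.5809, 0.1262, 0.0388]
tool_rot: [[-0.191, 0.981, 0.032], [0.981, 0.191, -0.017], [-0.023, 0.029, -0.999]]
wrist_force: [-5.2, -35.3, 23.0]
gripper_width: 0.0387
```

```bash
python3 plan.py .579 .1295 .040 1.763 -1
```

```text
t 7.3667 pos [0.5809 0.1262 0.0388] yaw 1.7627 Z [ 0.0324 -0.0172 -0.9993] F [ -5.2 -35.3  23. ] M [-5.44  1.66  0.11] w 0.0387 q [ 0.18  0.05  1.84 -0.02  1.23 -0.  ]
[np.float64(0.0036), np.float64(-0.0012), np.float64(-0.0012), np.float64(-0.02)]
```

Emit:
move_arm(
  deltas=[
    [-1,0,0.002,0.001,0],
    [-1,0,0.002,0.001,0],
  ],
)

```text
clock: 7.53
ee_pos: [0.5828, 0.1266, 0.0386]
tool_rot: [[-0.191, 0.981, 0.025], [0.981, 0.192, -0.022], [-0.026, 0.02, -0.999]]
wrist_force: [-45.4, -14.9, 38.8]
gripper_width: 0.0389
```

```bash
python3 plan.py .579 .1295 .040 1.763 -1;python3 - <<'E'
from plant import cams
import cv2
im=[]
for n in("scene",):
    p=cams.read_camera(n);c=p['color'][:,:,::-1]
    c=c[120:210,210:315] if n=='scene' else c[150:270,130:270]
    im.append(cv2.resize(c,(700,600),interpolation=cv2.INTER_CUBIC))
cv2.imwrite('pics/g7.png',cv2.hconcat(im))
E
```

```text
t 7.5333 pos [0.5828 0.1266 0.0386] yaw 1.7632 Z [ 0.0246 -0.0215 -0.9995] F [-45.4 -14.9  38.8] M [-2.04  8.02 -0.48] w 0.0389 q [ 0.18  0.05  1.83 -0.03  1.24 -0.  ]
[np.float64(0.0036), np.float64(-0.0032), np.float64(-0.0014), np.float64(0.01)]
```

View pics/g7.png

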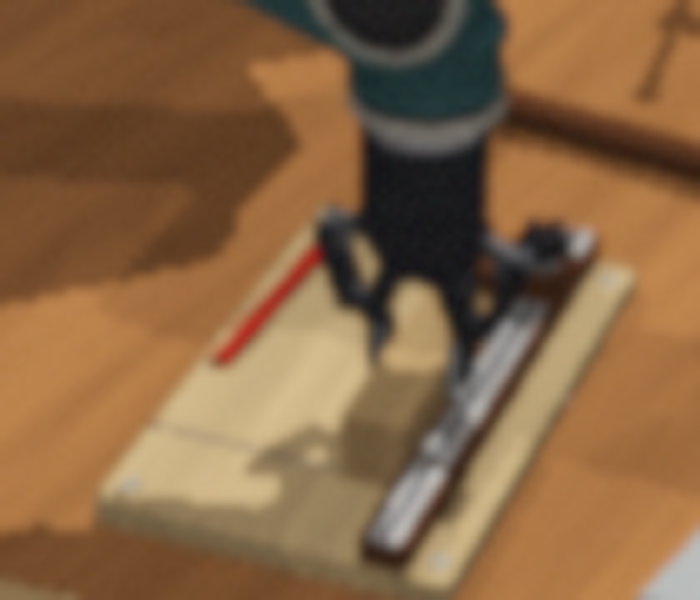

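```bash
cat > ov.py <<'E'
import sys,cv2,numpy as np
from plant import cams
from h import *
n=sys.argv[1]
p=cams.read_camera('scene');c=p['color'][:,:,::-1];f=7
im=cv2.resize(c[120:205,210:315],None,fx=f,fy=f,interpolation=cv2.INTER_CUBIC)
cv2.imwrite(f'pics/{n}.png',im)
B=np.array([0.5408,0.1429,0.1921]);cc,s=np.cos(B[2]),np.sin(B[2])
def w(L):
    L=np.array(L,float);return np.c_[B[0]+cc*L[:,0]-s*L[:,1],B[1]+s*L[:,0]+cc*L[:,1],L[:,2]]
def line(L,col):
    u=((proj(p,w(L))-[210,120]+.5)*f-.5).astype(int);cv2.polylines(im,[u.reshape(-1,1,2)],False,col,1,cv2.LINE_AA)
a=.11;b=.18
line([[a,b,.018],[a,-b,.018],[-a,-b,.018],[-a,b,.018],[a,b,.018]],(255,0,0))
line([[.055,b,.038],[.055,-b,.038]],(255,255,0))
y1=.0845;y0=y1-.19
for x in(.015,.055): line([[x,y0,.018],[x,y0,.063],[x,y1-.045,.063]],(0,0,255))
line([[.015,y1,.018],[.015,y0,.018],[.055,y0,.018]],(0,0,255));line([[.015,y0,.063],[.055,y0,.063]],(0,0,255))
cv2.imwrite(f'pics/{n}o.png',im)
E
python3 ov.py g8
```

```text
(no output)
```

View pics/g8o.png

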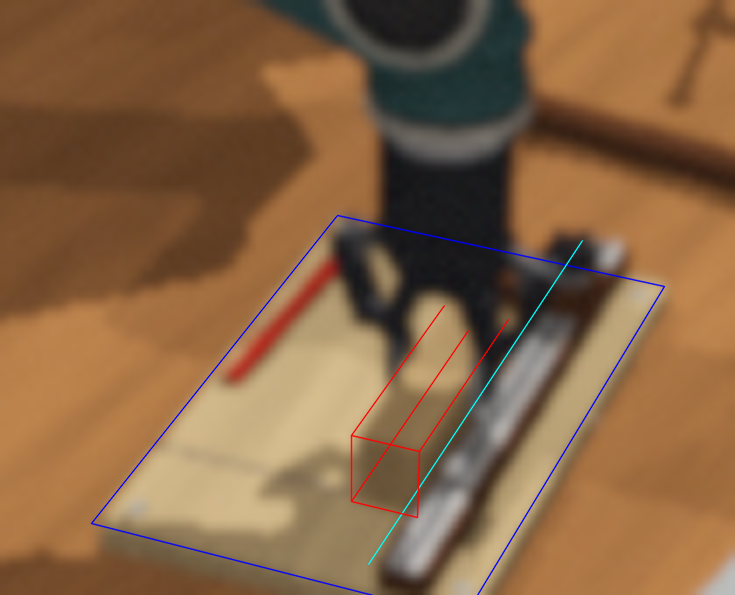

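```bash
sed -i 's/B=np.array(.*/B=np.array(eval(sys.argv[2]));cc,s=np.cos(B[2]),np.sin(B[2])/' ov.py; python3 ov.py g9 '[.5466,.1373,.1962]'
```

```text
(no output)
```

View pics/g9o.png

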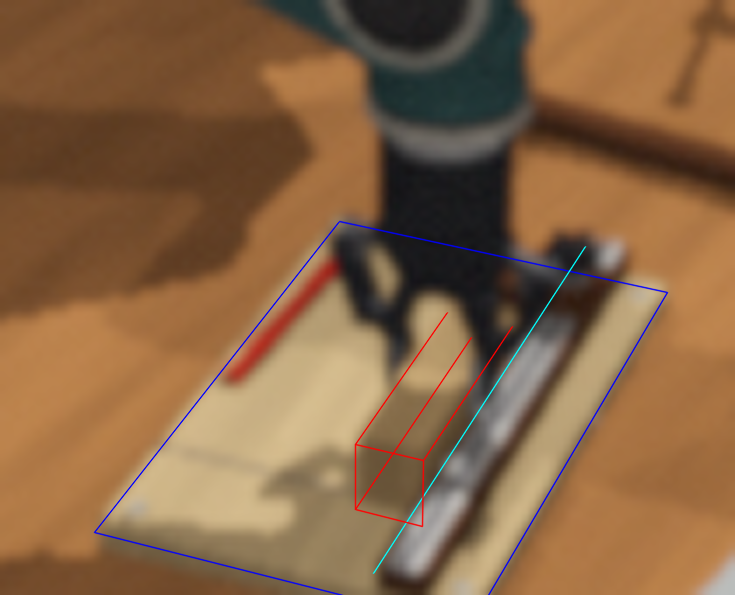

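```bash
cat > zm.py <<'E'
import sys,cv2,numpy as np
from plant import cams
p=cams.read_camera('scene');c=p['color'][:,:,::-1]
im=cv2.resize(c[165:205,245:285],(600,600),interpolation=cv2.INTER_CUBIC).astype(float)
im=np.clip((im-20)*1.8,0,255).astype(np.uint8)
cv2.imwrite(f'pics/{sys.argv[1]}.png',im)
E
python3 zm.py z1
```

```text
(no output)
```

View pics/z1.png

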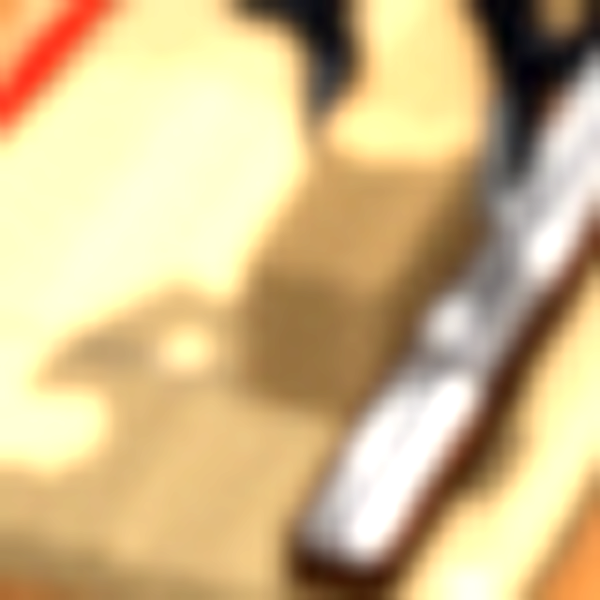

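Emit:
move_arm(
  deltas=[
    [-1,0.0012,0.0008,0.0012,0],
    [-1,0.001,0.0008,0.0012,0],
    [-1,0.001,0.0008,0.0012,0],
  ],
)

```text
clock: 7.98
ee_pos: [0.5826, 0.1265, 0.0385]
tool_rot: [[-0.192, 0.981, 0.018], [0.981, 0.192, -0.032], [-0.035, 0.011, -0.999]]
wrist_force: [-18.7, -19.0, 21.9]
gripper_width: 0.039
```

```bash
python3 plan.py .579 .1295 .040 1.763 -1
```

```text
t 7.9833 pos [0.5826 0.1265 0.0385] yaw 1.7638 Z [ 0.0179 -0.032  -0.9993] F [-18.7 -19.   21.9] M [-2.53  3.21  0.17] w 0.039 q [ 0.19  0.06  1.82 -0.04  1.25  0.01]
[np.float64(0.0036), np.float64(-0.003), np.float64(-0.0015), np.float64(0.04)]
```

Emit:
move_arm(
  deltas=[
    [0.2,0,0,0,0],
    [0.2,0,0,0,0],
    [0.2,0,0,0,0],
  ],
)

```text
clock: 8.23
ee_pos: [0.583, 0.1275, 0.039]
tool_rot: [[-0.192, 0.981, 0.018], [0.981, 0.193, -0.033], [-0.036, 0.011, -0.999]]
wrist_force: [0.2, -0.0, -0.3]
gripper_width: 0.0513
```

```bash
python3 plan.py .5826 .1265 .0385 1.763 -1;  python3 zm.py z2;python3 ov.py g10 '[.5466,.1373,.1962]'
```

```text
t 8.2333 pos [0.583  0.1275 0.039 ] yaw 1.7645 Z [ 0.018  -0.0328 -0.9993] F [ 0.2 -0.  -0.3] M [-0.05  0.03 -0.  ] w 0.0513 q [ 0.19  0.06  1.82 -0.04  1.25  0.01]
[np.float64(-0.0009), np.float64(-0.0006), np.float64(0.0005), np.float64(0.09)]
```

View pics/z2.png

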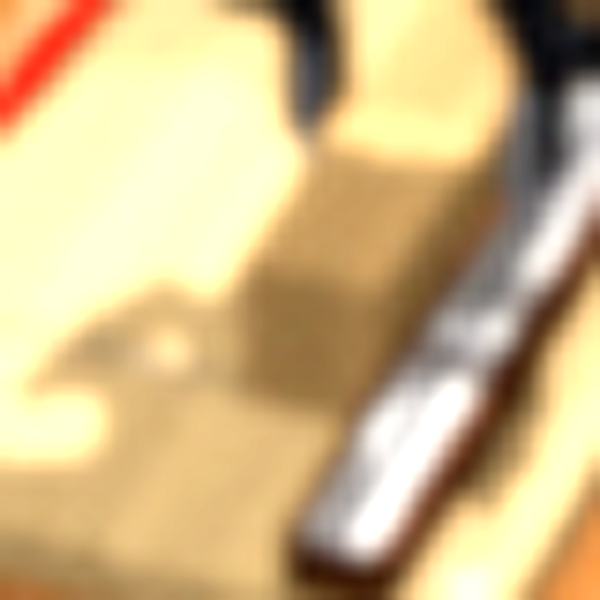

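View pics/g10.png

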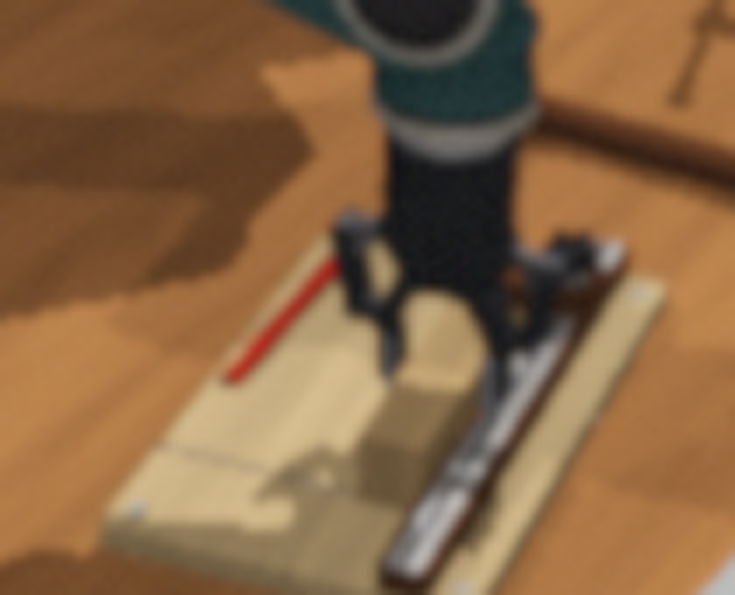

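The tail looks the same with the rail released, so it was already lying flat. I regrip to get rid of the residual twist, then push.

Emit:
move_arm(
  deltas=[
    [-1,0,-0.0003,0.0003,0],
    [-1,0,0,0.0005,0],
    [-1,0.0005,0.0005,0.0005,0],
  ],
  newtons=60,
)

```text
clock: 8.58
ee_pos: [0.5822, 0.1277, 0.0386]
tool_rot: [[-0.193, 0.981, 0.015], [0.98, 0.194, -0.035], [-0.037, 0.008, -0.999]]
wrist_force: [-10.6, -12.5, 12.1]
gripper_width: 0.0389
```

```bash
python3 plan.py .5826 .1265 .0385 1.763 -1
```

```text
t 8.5833 pos [0.5822 0.1277 0.0386] yaw 1.7653 Z [ 0.0154 -0.0346 -0.9993] F [-10.6 -12.5  12.1] M [-1.85  1.56 -0.04] w 0.0389 q [ 0.19  0.06  1.82 -0.04  1.25  0.01]
[np.float64(-0.0013), np.float64(0.0001), np.float64(0.0001), np.float64(0.13)]
```

Emit:
move_arm(
  deltas=[
    [-1,0.0008,0.0008,0.0012,0],
    [-1,0.0008,0.0008,0.0013,0],
  ],
)

```text
clock: 8.75
ee_pos: [0.5823, 0.1277, 0.0386]
tool_rot: [[-0.193, 0.981, 0.012], [0.98, 0.193, -0.039], [-0.041, 0.004, -0.999]]
wrist_force: [-21.7, -12.8, 27.1]
gripper_width: 0.039
```

```bash
python3 plan.py .5826 .1265 .0385 1.763 -1;  python3 zm.py z3;python3 ov.py g11 '[.5466,.1373,.1962]'; python3 - <<'E'
from plant import monitor,cams
import cv2
for i in range(8):
    p=cams.read_camera('top')
    s=monitor.sense();print(round(s['clock'],2),s['ee_pos'].__class__ and [round(float(v),4) for v in s['ee_pos']],[round(float(v),1) for v in s['wrist_force']])
cv2.imwrite('pics/t3.png',cv2.resize(p['color'][150:280,120:290,::-1],(785,600),interpolation=cv2.INTER_CUBIC))
E
```

```text
t 8.75 pos [0.5823 0.1277 0.0386] yaw 1.7652 Z [ 0.0117 -0.039  -0.9992] F [-21.7 -12.8  27.1] M [-1.89  3.16 -0.08] w 0.039 q [ 0.19  0.06  1.82 -0.04  1.25  0.01]
[np.float64(-0.0012), np.float64(0.0), np.float64(0.0001), np.float64(0.12)]
8.9 [0.5823, 0.1276, 0.0386] [-21.2, -12.1, 23.8]
8.95 [0.5823, 0.1277, 0.0386] [-19.9, -12.1, 24.0]
9.0 [0.5823, 0.1277, 0.0386] [-19.1, -11.9, 23.4]
9.05 [0.5823, 0.1276, 0.0386] [-19.6, -12.5, 25.1]
9.1 [0.5823, 0.1277, 0.0386] [-19.1, -13.2, 23.6]
9.15 [0.5823, 0.1276, 0.0386] [-19.5, -12.9, 24.3]
9.2 [0.5823, 0.1277, 0.0386] [-18.7, -12.7, 24.1]
9.25 [0.5823, 0.1276, 0.0386] [-19.8, -13.0, 23.9]
```

View pics/z3.png

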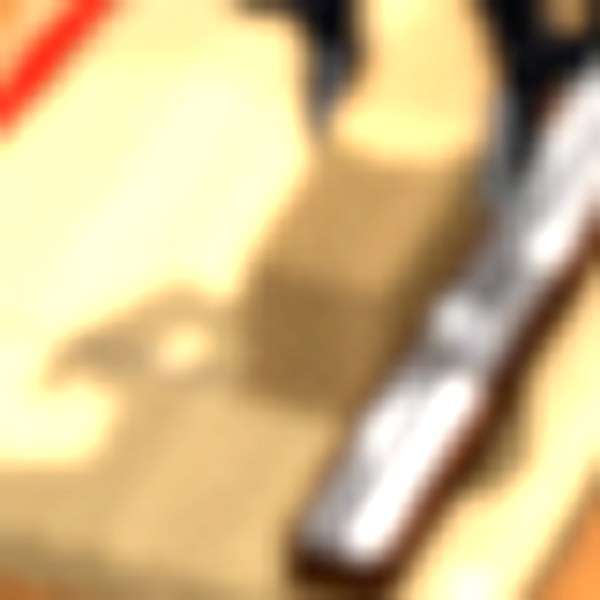

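View pics/t3.png

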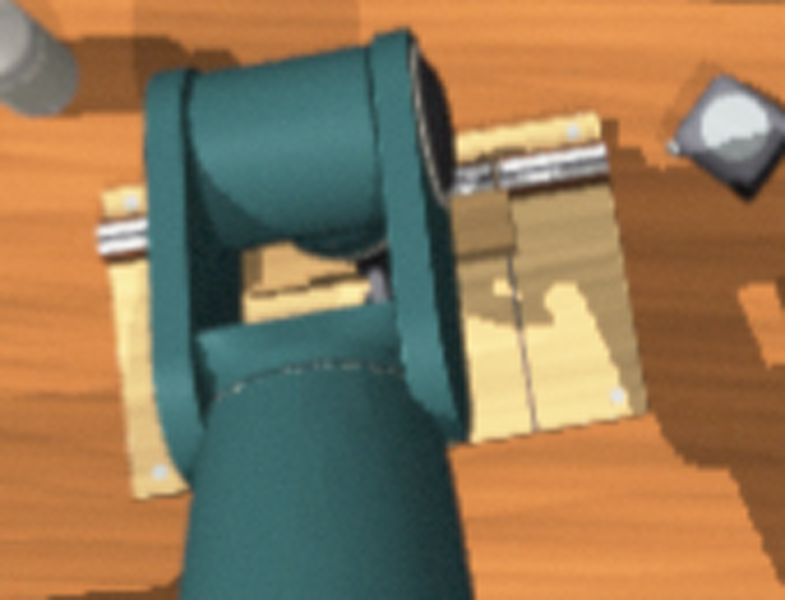

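The top view shows the rail's tail tight to the fence, at about (485,220). The push towards the stop is only about 9 N, which friction could carry by itself, so I'll push harder along the fence.

Emit:
move_arm(
  deltas=[
    [-1,0.0022,0.0002,0.0008,0],
    [-1,0.0022,0.0005,0.001,0],
  ],
)

```text
clock: 9.42
ee_pos: [0.5822, 0.1277, 0.0386]
tool_rot: [[-0.192, 0.981, 0.012], [0.98, 0.193, -0.047], [-0.049, 0.002, -0.999]]
wrist_force: [-12.1, -25.6, 19.6]
gripper_width: 0.0393
```

```bash
python3 plan.py .5826 .1265 .0385 1.763 -1
```

```text
t 9.4167 pos [0.5822 0.1277 0.0386] yaw 1.7644 Z [ 0.0115 -0.0472 -0.9988] F [-12.1 -25.6  19.6] M [-3.67  1.73 -0.08] w 0.0393 q [ 0.2   0.07  1.82 -0.05  1.26  0.02]
[np.float64(-0.0013), np.float64(0.0001), np.float64(0.0001), np.float64(0.08)]
```

Emit:
move_arm(
  deltas=[
    [-1,0.0028,0.0004,0.0012,0],
  ],
)

```text
clock: 9.5
ee_pos: [0.5822, 0.1278, 0.0385]
tool_rot: [[-0.192, 0.981, 0.011], [0.98, 0.192, -0.052], [-0.054, 0.001, -0.999]]
wrist_force: [-10.0, -32.7, 23.1]
gripper_width: 0.0388
```

```bash
python3 plan.py .5826 .1265 .0385 1.763 -1|head -1;  python3 zm.py z4;python3 ov.py g12 '[.5466,.1373,.1962]'; python3 - <<'E'
from plant import monitor,cams
import cv2
for i in range(12):
    p=cams.read_camera('top')
    if i%3==2: s=monitor.sense();print(round(s['clock'],2),[round(float(v),4) for v in s['ee_pos']],[round(float(v),1) for v in s['wrist_force']],s['gripper_width'])
a=cv2.imread('pics/z2.png').astype(int);b=cv2.imread('pics/z4.png').astype(int)
E
```

```text
t 9.5 pos [0.5822 0.1278 0.0385] yaw 1.764 Z [ 0.0112 -0.0524 -0.9986] F [-10.  -32.7  23.1] M [-4.77  1.8   0.01] w 0.0388 q [ 0.2   0.07  1.82 -0.06  1.26  0.02]
9.75 [0.5822, 0.1278, 0.0385] [-11.9, -26.4, 19.0] 0.03908418360333917
9.9 [0.5822, 0.1278, 0.0385] [-9.8, -27.1, 18.4] 0.03913609957746426
10.05 [0.5822, 0.1278, 0.0385] [-10.6, -27.4, 19.5] 0.03906616979140347
10.2 [0.5822, 0.1278, 0.0385] [-10.8, -26.6, 19.2] 0.03883797026937687
```

View pics/z4.png

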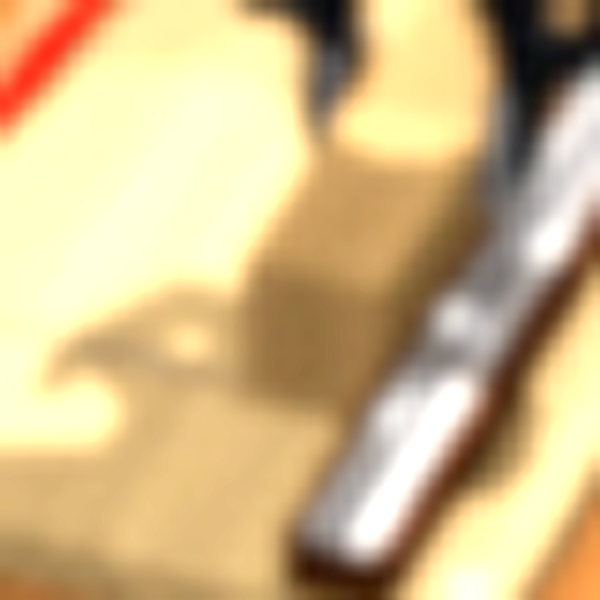

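View pics/g12.png

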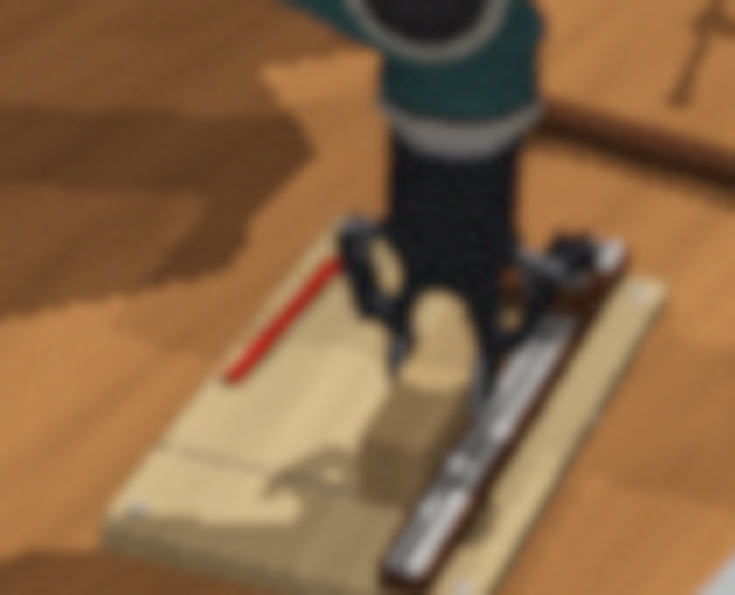

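```bash
python3 -c "
from plant import hand_in,monitor
print(hand_in())
s=monitor.sense();print(s['clock'],s['wrist_force'],s['ee_pos'])"
```

```text
the job is handed in; nothing more can be done
None
the job is handed in; nothing more can be done
```

I laid the half-lapped rail on the sawing board, notch up and lapped end towards the stop block. I pushed it into the corner and handed in at about 10.2 s with the gripper still holding and pushing it.

**Last checks:**
- **Push held:** over the last 0.7 s the position was steady to 0.1 mm. The forces were about 19 N down, 16 N towards the fence and 24 N towards the stop. That is about 10 N more on the stop than friction alone could take.
- **Seating against the fence and stop:** pushing harder towards the stop moved the rail no further. The top view showed the tail tight against the fence.
- **Lying flat:** I let go of the rail briefly while it was in the corner. The picture of its tail looked the same released as held, so I take it to be flat.
- **Other things:** the pencil was where it had been in the last picture. I saw nothing else disturbed along the way, but I did not check the blank and the tools again at the end.

**What was less certain:**
- **Lapped end not seen:** the arm and gripper hid it, so its contact with the stop is judged from force and position only.
- **Gripper tilt:** the gripper drifted to about 3° of tilt along the rail as I made small moves. The rail did not follow it.
- **Camera disagreement:** the two cameras placed the board 6 to 9 mm apart, so I relied on contact for the final seating.
- **Force peak:** closing the jaws on the rail at pickup pressed it down with about 47 N at the wrist. That is well under the 120 N wrist limit. The fingers made the contact, not the gripper's body.

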